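Tip a steel angle into its gauging fixture

ROBOT

A 6-joint arm with a two-finger parallel gripper is mounted at the origin on the work surface. World frame = base frame: x ahead of the robot, y to its left, z up, the work surface at z = 0. Lengths are in m, angles in degrees, forces in N, time in s.
With the tool pointing down it reaches from about 0.3 to 0.75 m from the base axis. Payload 8.5 kg.
Tool frame: the origin (TCP) lies midway between the tips of the shut fingers; the grasp point (between the pads) lies env.tcp_to_grasp behind it (env.tcp_to_grasp is the distance from the TCP to the grasp point, in m); z points along the fingers, y is the direction in which the jaws open and shut (so a half turn about z gives the same grasp; the last joint's range is limited). The gripper opens to 85 mm and grips with 20 to 120 N. Pads are 22 mm wide; open, the fingers measure 114 mm over their backs; the gripper's body (76 mm by 85 mm) begins 54 mm behind the grasp point. The pads swing forward as they close: fully open they stand 13 mm farther back than shut.
Start: joints at [56.992, 21.807, 74.336, -0, 83.858, -12.336], TCP at [0.194, 0.515, 0.231] pointing down, gripper open.
Joint ranges: [-178.18, 178.18], [-50.72, 133.34], [12.68, 142.11], [-81.47, 261.47], [9.98, 163.14], [-165.26, 165.26]. Speed limits (degrees/s): [136.94, 136.94, 180, 180, 180, 180].

INTERFACE

Orientations are given as a 3x3 rotation matrix whose columns are the frame's x, y, z axes.
In Python, from rig import readout, imaging, job, env gives the robot as it stands.
- The arm moves only by the tool move_arm, never from a script. Its argument "motion" is a list of rows, each a list of 3 entries, a list of its own where there are three numbers: the shift along the tool's x, y, z normalised to -1 to 1, where 1 is 0.02 m, then the turn, a rotation vector about the tool's x, y, z normalised to -1 to 1, where 1 is 120 degrees, then the gripper command: -1 is shut, 1 is fully open, values between are in proportion. In form: [[[tx, ty, tz], [rx, ry, rz], claw], ...]. A call has 1 to 12 rows; each row shifts and turns the pose as measured when the row begins, along the tool's axes as they then stand; what a row does not reach is not made up. A row lasts 1/12 s, in which the tool goes at most 41.7 mm and 7.16 degrees, less where a joint would pass 70% of its speed; a pose out of reach is approached as far as the arm can. A call with a number of a shift or a turn outside -1 to 1 is refused whole. A call with a gripper value outside its range is refused whole. The fingers move at their own pace and stop on an object; "squeeze" is the grip in N (left out, the last holds). Time passes only in rows, so rows that do not move let the fingers close. It gives the time, the measured TCP pose, the force and the opening at its end, in the units of the state.
- readout.observe(): the state, without advancing time (a new reading comes with each control period).
- imaging.get_image(name): name is "scene" or "top" or "wrist"; returns a dict with "img" (384x512x3 uint8, blue, green, red), "fov_y" (degrees; the focal length in pixels is half the picture's height over the tangent of half this angle, whatever the lens; pixels are square), "cx", "cy" (the principal point, pixels), "k1" (the pictures are not rectified: a ray, as slopes to the right and down, at radius r is drawn at 1 + k1 r^2 times it, then the intrinsics apply), "eye" and "orientation" of the camera in the world. Camera axes: x right, y up, looking along -z (the intrinsics and any distortion apply to the point x, -y, -z); pixel columns grow to the right and rows downward; lengths in m; the calibration is good to about 2 mm. A picture is of the moment at which its call begins. There is no depth.
- job.close_job(): hands the job in, once; it reports no verdict.
The state is a dict: "time_s": time; "q": joint angles; "qvel": joint speeds; "joint_efforts": joint torques, N m; "position": TCP position; "tool_rot": TCP orientation; "ft_force": force on the tool from outside, world axes, zero at the start; "wrist_torque": the same for the moment, N m; "grip_width": finger opening in m.
Only numpy, scipy, OpenCV 4.12 (cv2) and the standard library are available. Lean on these libraries where they do the work, as an engineer would, in place of code of your own. Each camera call takes 0.05 s, during which the arm holds its last target.

TASK

On the drilled aluminium plate, push the upright leg of the steel angle away from the robot so that the angle tips over its bend and that leg lies flat, then push the angle along the plate until the end of that leg is home and square against the dark fence. Last, push the yellow strap behind it over towards the robot so that it comes down on the flat leg. Only push: never lift or carry the angle, and leave everything else, including the spare angle on the table, where it is.

Things in the scene. Friction and masses are not known exactly. Their poses are not given: they have to be found in the camera images.
- plate: fixed drilled aluminium plate, top at height 12 mm, from -125 to +145 mm along its x and +-150 mm along its y. Origin on the table under its working centre; x points away from the robot to the fence. The dark steel fence on it: near face at plate x = 100 mm, 24 mm deep, 160 mm long along y (centred), its top 30 mm above the table.
- bracket: loose steel angle, 0.5 to 0.8 kg: two equal legs 70 mm long, 8 mm thick, 80 mm wide. Origin mid outer edge of the bend, on the plate's top (it tips over this edge); y along the bend. At first leg A lies flat along -x towards the robot (underside z = 0); leg B stands along +z, outer face x = 0 towards the fence, inner face x = -8 mm. Yawed up to 0.2 rad from the plate. Sliding it takes 3 to 11 N.
- leg_a_end (a point): middle of the outer edge of leg A's free end, (-70, 0, 0) mm in the angle's frame; after tipping leg A stands upright and this is 70 mm above the plate. Push low on leg A (20 to 30 mm above the plate) to slide the tipped angle without tipping it again.
- leg_b_end (a point): middle of the outer edge of leg B's free end, (0, 0, 70) mm in the angle's frame; after tipping it lies on the plate's top, pointing to the fence. Pushing leg B's inner face 50 to 60 mm up tips the angle with 2 to 4 N; it balances at 45 degrees and falls on over by itself beyond.
- strap (a joint): hinge of the yellow strap on the fence, rad: 1.9 to 2.1 at first (leaning back beyond the fence, free to drop to its stop at 2.1), 1.57 upright, 0 level towards the robot, its rubber foot resting on the 8 mm leg, -0.15 its stop with nothing under it. Swings freely, 80 g, falls by itself either way from upright. Axis along plate y at plate x = 112 mm, y = 0, 38 mm above the table.
- strap_tip (a point): free end of the yellow strap, 56 mm from the hinge axis, in the middle of its 8 mm thickness and 18 mm width; the foot (15 mm diameter, 14 mm long) stands out 46 mm from the axis on the side that faces the robot when the strap is up.
- socket: deep chromed socket standing on the plate to the left of the angle, 26 mm diameter, 60 mm tall; origin at the centre of its foot. Leave alone.
- spare: a second, identical steel angle, standing on the bare table off the plate; same frame as bracket. Leave alone.
- gauge: torque gauge lying on the table: 100 mm grey handle, 55 x 30 x 22 mm aluminium head, thin steel shaft, 213 mm long in all along its x; origin under its head. Leave alone.
- case: closed red case with a yellow patch, 120 x 170 x 45 mm, flat on the table; origin under its centre. Leave alone.
- flask: white plastic bottle with blue cap, 60 mm diameter, 150 mm tall; origin at the centre of its foot. Leave alone.
- driver: screwdriver with a black handle lying on the table, 190 mm long along its x. Leave alone.
Mind the look-alikes: they are no part of the job. Leave any orange look-alike of the bracket alone.

How it is judged:
By the outcome, as a careful person would: the job done as asked, in the order asked, and still so for the second after the job is handed in, with the robot touching nothing.
It also fails if it takes over 58 s, if anything falls off the work surface, if the arm or the gripper's body presses on something with over 40 N, if the wrist force passes 120 N, or if a joint passes its speed limit or range.

## Working session

There is one attempt and no reset: what is moved stays moved. The work goes in short steps, Python scripts to look and compute and a tool call to move; the robot and the scene stay as the last step left them, time stands still between calls to the robot, and variables do not carry over. Pictures are saved under pics/ and viewed, and the job is handed in when it is done.

Besides the shell and the picture viewer there is one more tool, called after "Call:" as name(argument=value, ...) on one line, values as JSON. move_arm: Moves the arm, as the interface text tells. Its arguments: {"type":"object","properties":{"motion":{"type":"array","items":{"type":"array"}},"squeeze":{"type":"number"}},"required":["motion"]}

```bash
ls; mkdir -p pics; python3 - <<'E'
from rig import readout, imaging, job, env
import cv2
s=readout.observe(); print(s['time_s'],s['position'],s['tool_rot'],s['grip_width'],env.tcp_to_grasp)
for n in ['scene','top','wrist']:
    d=imaging.get_image(n); cv2.imwrite(f'pics/{n}0.png',d['img']); print(n,{k:v for k,v in d.items() if k!='img'})
E
```

```text
pics
0.0 [0.19399928 0.51432204 0.23068373] [[-9.35608057e-01  3.53039393e-01 -8.66488075e-04]
 [ 3.53040282e-01  9.35607214e-01 -1.30360843e-03]
 [ 3.50467365e-04 -1.52557175e-03 -9.99998775e-01]] 0.0854961979017867 0.0187
scene {'fov_y': 51.13927168065833, 'cx': 250.1790027368569, 'cy': 193.32993772796598, 'k1': 0.013798993380903575, 'eye': array([0.99228326, 0.78624264, 0.86076029]), 'orientation': array([[-0.83025138, -0.35887089,  0.42649072],
       [ 0.55737471, -0.52903267,  0.63988895],
       [-0.00400999,  0.76898383,  0.63925566]])}
top {'fov_y': 54.27853974727854, 'cx': 261.27893453554833, 'cy': 189.7883245200882, 'k1': -0.06254858941219929, 'eye': array([0.3626598 , 0.01696249, 1.18461613]), 'orientation': array([[ 0.01398671,  0.99518116, -0.09705064],
       [-0.99988974,  0.01343639, -0.00632165],
       [-0.00498718,  0.09712835,  0.99525937]])}
wrist {'fov_y': 64.20729714071537, 'cx': 258.2501115485753, 'cy': 188.60784665355894, 'k1': -0.04165281568704491, 'eye': array([0.11376934, 0.54375249, 0.37378574]), 'orientation': array([[ 3.52619515e-01, -8.84524760e-01, -3.05410259e-01],
       [ 9.35766410e-01,  3.33017546e-01,  1.15933345e-01],
       [-8.38939215e-04, -3.26673022e-01,  9.45137045e-01]])}
```

View pics/scene0.png

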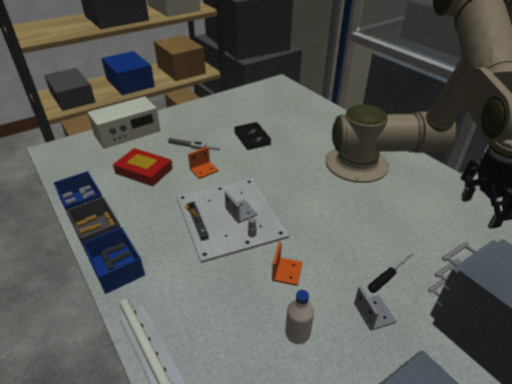

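View pics/top0.png

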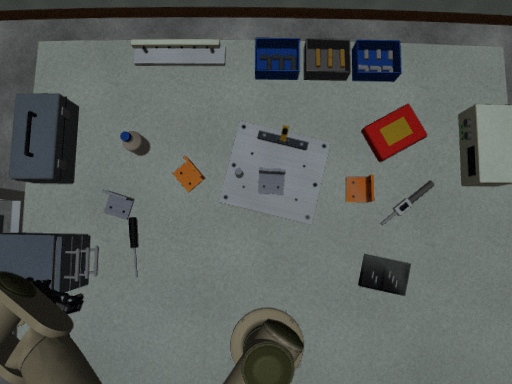

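View pics/wrist0.png

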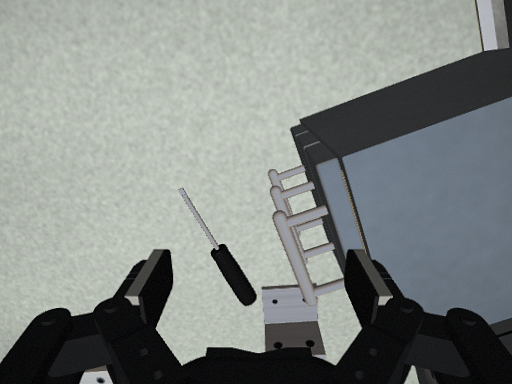

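The scene shows the plate at top (275,172), with the fence at (283,140) and the strap at (285,132). There are four candidate angles in the top view:
- Steel angle on the plate at (271,181). This one fits the description.
- Spare steel angle on the table at (118,204).
- Orange look-alikes at (188,174) and (360,189).

Next I'll confirm this in an enlarged crop.

```bash
python3 - <<'E'
import cv2
a=cv2.imread('pics/top0.png')[112:232,210:340]; cv2.imwrite('pics/top0c.png',cv2.resize(a,None,fx=5,fy=5,interpolation=cv2.INTER_CUBIC)[:600])
a=cv2.imread('pics/scene0.png')[170:265,170:295]; cv2.imwrite('pics/scene0c.png',cv2.resize(a,None,fx=6,fy=6,interpolation=cv2.INTER_CUBIC))
E
cat > h.py <<'E'
import numpy as np, cv2
from rig import readout, imaging, job, env
def rays(d,px):
    px=np.asarray(px,float).reshape(-1,1,2)
    f=d['img'].shape[0]/2/np.tan(np.radians(d['fov_y']/2))
    K=np.array([[f,0,d['cx']],[0,f,d['cy']],[0,0,1]])
    u=cv2.undistortPointsIter(px,K,np.array([d['k1'],0,0,0.]),None,None,(3,50,1e-10)).reshape(-1,2)
    return (np.c_[u[:,0],-u[:,1],-np.ones(len(u))])@d['orientation'].T
def onz(d,px,z):
    r=rays(d,px); z=np.broadcast_to(z,len(r)); e=d['eye']
    return e+r*((z-e[2])/r[:,2])[:,None]
def onplane(d,px,p0,n):
    r=rays(d,px); e=d['eye']
    return e+r*(((p0-e)@n)/(r@n))[:,None]
def proj(d,P):
    P=np.atleast_2d(P); c=(P-d['eye'])@d['orientation']; u=np.c_[c[:,0]/-c[:,2],-c[:,1]/-c[:,2]]
    u*= (1+d['k1']*(u**2).sum(1))[:,None]
    f=d['img'].shape[0]/2/np.tan(np.radians(d['fov_y']/2)); return u*f+[d['cx'],d['cy']]
def tri(d1,p1,d2,p2):
    r=[rays(d1,p1)[0],rays(d2,p2)[0]];e=[d1['eye'],d2['eye']]
    A=np.zeros((3,3));b=np.zeros(3)
    for a,c in zip(r,e):
        a=a/np.linalg.norm(a);M=np.eye(3)-np.outer(a,a);A+=M;b+=M@c
    return np.linalg.solve(A,b)
E
```

```text
(no output)
```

View pics/top0c.png

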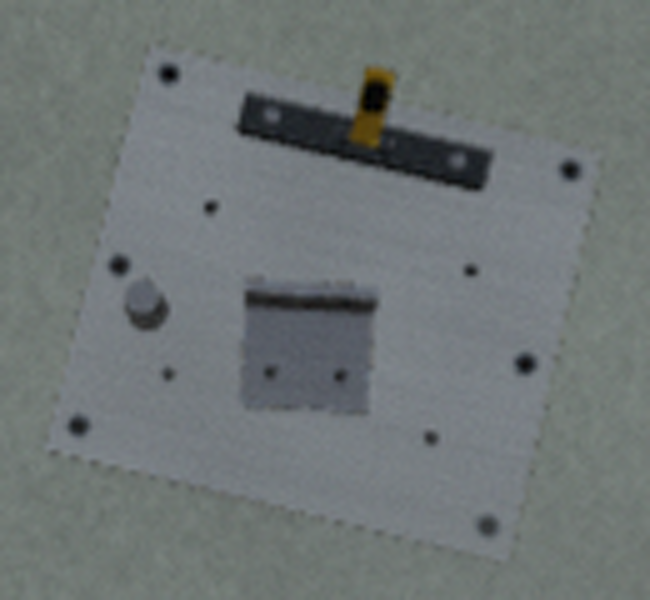

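View pics/scene0c.png

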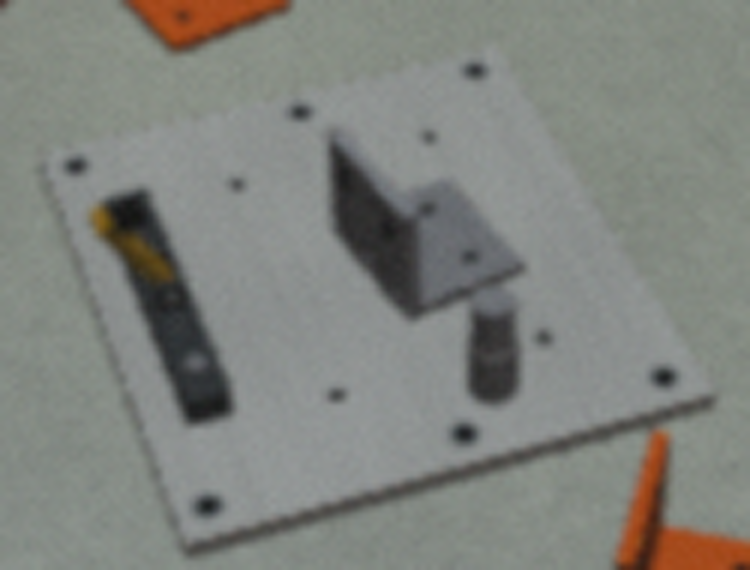

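```bash
python3 - <<'E'
from h import *
t=imaging.get_image('top'); s=imaging.get_image('scene')
T=lambda c:(np.array(c,float).reshape(-1,2)+.5)/5-.5+[210,112]
S=lambda c:(np.array(c,float).reshape(-1,2)+.5)/6-.5+[170,170]
pc=np.array([[.145,.15],[.145,-.15],[-.125,-.15],[-.125,.15]])
def fit(P,W):
    a=P-P.mean(0);b=W-W.mean(0)
    th=np.arctan2((a[:,0]*b[:,1]-a[:,1]*b[:,0]).sum(),(a*b).sum());R=np.array([[np.cos(th),-np.sin(th)],[np.sin(th),np.cos(th)]])
    o=W.mean(0)-R@P.mean(0); return o,th,R,W-(P@R.T+o)
for nm,W in (('top',onz(t,T([[152,46],[600,155],[510,560],[50,452]]),.012)),('scene',onz(s,S([[186,543],[40,165],[497,55],[715,400]]),.012))):
    o,th,R,e=fit(pc,W[:,:2]); print(nm,o,np.degrees(th),(e*1000).round(1).tolist())
    tf=lambda P:((P[:,:2]-o)@R*1000).round(1).tolist()
    if nm=='top':
        print('fence near',tf(onz(t,T([[238,133],[484,190]]),.030)),'far',tf(onz(t,T([[246,93],[492,150]]),.03)))
        print('legA near end z20',tf(onz(t,T([[241,410],[370,414]]),.020)))
        print('legB dark band lo z20',tf(onz(t,T([[246,306],[376,310]]),.020)))
        print('legB top z82: band hi',tf(onz(t,T([[247,290],[377,296]]),.082)), 'top hi',tf(onz(t,T([[246,277],[378,287]]),.082)))
        print('socket top',tf(onz(t,T([[144,291]]),.072)))
        print('strap',tf(onz(t,T([[380,68],[365,147]]),.04)))
    else:
        print('bend foot',tf(onz(s,S([[412,318],[336,232]]),.012)))
        print('legB top outer',tf(onz(s,S([[413,222],[331,135]]),.082)))
        print('legA end z20',tf(onz(s,S([[522,266],[448,180]]),.020)))
        print('socket foot',tf(onz(s,S([[494,388]]),.012)))
        print('fence near top',tf(onz(s,S([[232,402],[150,192]]),.03)))
E
```

```text
top [ 0.52518587 -0.01655879] -12.716937757299064 [[-1.0, -2.0], [-2.3, 3.3], [2.9, 1.2], [0.4, -2.5]]
fence near [[97.7, 79.4], [98.3, -79.0]] far [[123.9, 80.6], [124.4, -78.3]]
legA near end z20 [[-70.9, 36.9], [-54.6, -42.0]]
legB dark band lo z20 [[-6.5, 49.2], [10.1, -30.7]]
legB top z82: band hi [[-5.5, 48.1], [9.0, -27.9]] top hi [[2.0, 50.5], [14.4, -27.2]]
socket top [[-19.0, 108.6]]
strap [[156.5, 2.1], [105.2, -0.3]]
scene [ 0.52888302 -0.00912607] -13.029050166749801 [[-4.3, -5.4], [0.7, 4.7], [2.3, 2.6], [1.2, -1.8]]
bend foot [[-4.6, 41.0], [11.0, -35.0]]
legB top outer [[-4.7, 47.0], [11.9, -30.7]]
legA end z20 [[-67.7, 33.0], [-55.6, -44.5]]
socket foot [[-25.6, 102.1]]
fence near top [[100.9, 82.2], [98.2, -81.0]]
```

The crop confirms that the steel-grey angle on the plate at (271,181) is the bracket. Its leg B stands towards the fence and the socket is to its left. It is yawed about +11.7° from the plate, which is roughly world-aligned. The fence measures x≈98 and the strap is centred, so the frame fits, but the two cameras disagree by several mm. I'll move over it for a closer wrist view.

Call:
move_arm(motion=[[[-0.96,-0.8,0],[0,0,0],0],[[-0.96,-0.8,0],[0,0,0],0],[[-0.96,-0.8,0],[0,0,0],0],[[-0.96,-0.8,0],[0,0,0],0],[[-0.96,-0.8,0],[0,0,0],0],[[-0.96,-0.8,0],[0,0,0],0],[[-0.96,-0.8,0],[0,0,0],0],[[-0.96,-0.8,0],[0,0,0],0],[[-0.96,-0.8,0],[0,0,0],0],[[-0.96,-0.8,0],[0,0,0],0],[[-0.96,-0.8,0],[0,0,0],0],[[-0.96,-0.8,0],[0,0,0],0]])

```text
time_s: 1.25
position: [0.3451, 0.245, 0.2297]
tool_rot: [[-0.939, 0.345, -0.001], [0.345, 0.939, -0.001], [0.001, -0.001, -1.0]]
ft_force: [0.0, 0.3, 0.2]
grip_width: 0.0425
```

Call:
move_arm(motion=[[[-0.96,-0.8,0],[0,0,0],0],[[-0.96,-0.8,0],[0,0,0],0],[[-0.96,-0.8,0],[0,0,0],0],[[-0.96,-0.8,0],[0,0,0],0],[[-0.96,-0.8,0],[0,0,0],0],[[-0.96,-0.8,0],[0,0,0],0],[[-0.96,-0.8,0],[0,0,0],0],[[-0.96,-0.8,0],[0,0,0],0],[[-0.96,-0.8,0],[0,0,0],0],[[-0.96,-0.8,0],[0,0,0],0]])

```text
time_s: 2.08
position: [0.474, 0.0161, 0.2301]
tool_rot: [[-0.938, 0.346, -0.001], [0.346, 0.938, -0.0], [0.001, -0.001, -1.0]]
ft_force: [0.8, -0.2, 0.2]
grip_width: 0.0425
```

Call:
move_arm(motion=[[[-0.3,-0.4,0],[0,0,-0.054],0],[[-0.3,-0.4,0],[0,0,-0.054],0],[[0,-0.3,0],[0,0,-0.054],0],[[0,0,0],[0,0,0],0]])

```text
time_s: 2.42
position: [0.4824, -0.0146, 0.2292]
tool_rot: [[-1.0, 0.005, -0.001], [0.005, 1.0, -0.001], [0.001, -0.001, -1.0]]
ft_force: [-0.3, 1.2, 0.1]
grip_width: 0.0429
```

```bash
python3 - <<'E'
from h import *
d=imaging.get_image('wrist'); cv2.imwrite('pics/w1.png',cv2.resize(d['img'],(800,600),interpolation=cv2.INTER_CUBIC))
import pickle; pickle.dump(d,open('w1.pkl','wb')); print(readout.observe()['position'],readout.observe()['tool_rot'][:,0])
E
```

```text
[ 0.48240812 -0.01413522  0.22919667] [-0.99994073  0.01082738  0.00114418]
```

View pics/w1.png

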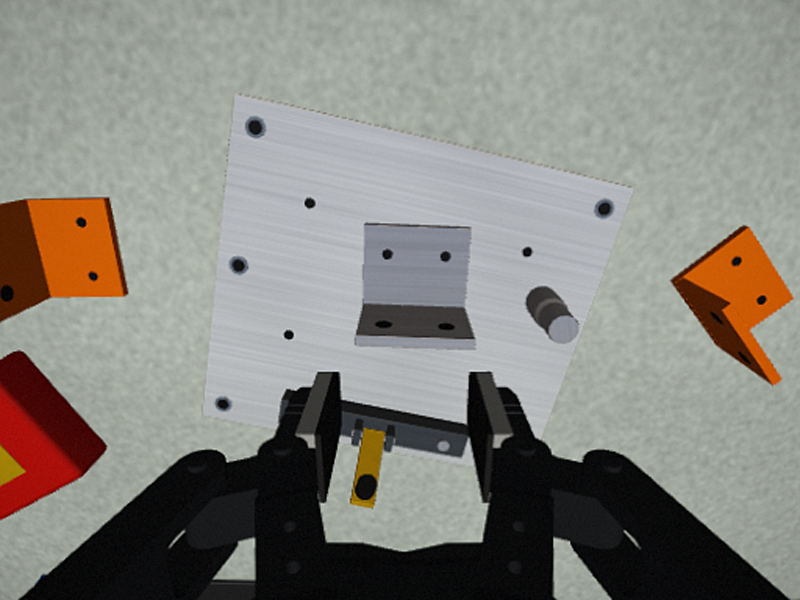

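```bash
python3 - <<'E'
from h import *; import pickle
d=pickle.load(open('w1.pkl','rb'))
W=lambda c:(np.array(c,float).reshape(-1,2)+.5)/1.5625-.5
c=onz(d,W([[236,94],[632,187],[203,415]]),.012)
print(c.round(4), np.linalg.norm(c[0]-c[1]),np.linalg.norm(c[0]-c[2]))
yv=c[1]-c[0]; th=np.arctan2(-yv[0],yv[1]); xv=c[2]-c[0]; th2=np.arctan2(xv[1],xv[0]); print(np.degrees([th,th2]))
th=(th+th2)/2
R=np.array([[np.cos(th),-np.sin(th)],[np.sin(th),np.cos(th)]])
P=np.array([[-.125,-.15],[-.125,.15],[.145,-.15]])
o=(c[:,:2]-P@R.T).mean(0); print('o',o,np.degrees(th))
for n,px,z in (('A end',[[364,223],[470,227]],.02),('inner bend',[[364,305],[466,306]],.02),('B top in',[[359,335],[474,339]],.082),('B top out',[[355,346],[475,349]],.082),('fence r',[[468,430],[345,403]],.03),('socket top',[[564,329]],.072),('strap root',[[373,430]],.043)):
    w=onz(d,W(px),z)[:,:2]; v=w[0]-w[1]; print(n,w.round(4).tolist(),((w-o)@R).round(4).tolist(), np.degrees(np.arctan2(v[0],-v[1])).round(2),np.linalg.norm(v).round(4))
E
```

```text
[[ 0.3708 -0.1328  0.012 ]
 [ 0.4364  0.1556  0.012 ]
 [ 0.6322 -0.1931  0.012 ]] 0.2957723451897444 0.26830493977780817
[-12.82047771 -12.98881294]
o [ 0.52508257 -0.01585939] -12.904645323381878
A end [[0.4616, -0.0446], [0.465, 0.0341]] [[-0.0554, -0.0422], [-0.0698, 0.0353]] -2.43 0.0788
inner bend [[0.5264, -0.0467], [0.5276, 0.0335]] [[0.0082, -0.0297], [-0.0085, 0.0487]] -0.86 0.0801
B top in [[0.5247, -0.045], [0.528, 0.0312]] [[0.0062, -0.0285], [-0.0077, 0.0466]] -2.44 0.0763
B top out [[0.5327, -0.048], [0.5353, 0.0322]] [[0.0146, -0.0296], [-0.0008, 0.0492]] -1.85 0.0802
fence r [[0.6354, 0.0382], [0.6087, -0.0642]] [[0.0954, 0.0773], [0.0923, -0.0285]] 165.39 0.1058Traceback (most recent call last):
  File "<stdin>", line 12, in <module>
IndexError: index 1 is out of bounds for axis 0 with size 1
```

Wrist view: leg A end at (364–470, 225), leg B top at (355–475, 347). The bracket's width measures 80 mm and its legs 70 mm, as given. That puts its origin at about (0.534, -0.0075) with world yaw about -1.9°, and the plate at (0.525, -0.016) with yaw -12.9°. Next I'll descend in front of leg B.

Call:
move_arm(motion=[[[0,0.3,0.95],[0,0,0],0],[[0,0,0.95],[0,0,0.01],0],[[0,0,0.95],[0,0,0],0],[[0,0,0.95],[0,0,0],0],[[0,0,0.95],[0,0,0],0],[[0,0,0.95],[0,0,0],0],[[0,0,0.95],[0,0,0],0],[[0,0,0.95],[0,0,0],0],[[0,0,0.75],[0,0,0],0],[[0,0,0],[0,0,0],0]])

```text
time_s: 3.3
position: [0.4829, -0.0025, 0.0576]
tool_rot: [[-0.997, 0.072, 0.006], [0.072, 0.997, -0.001], [-0.006, -0.001, -1.0]]
ft_force: [0.2, 0.2, 0.1]
grip_width: 0.0425
```

```bash
python3 - <<'E'
from h import *
d=imaging.get_image('scene'); cv2.imwrite('pics/s2.png',cv2.resize(d['img'][150:270,150:310],(800,600),interpolation=cv2.INTER_CUBIC))
s=readout.observe();print(s['position'],s['tool_rot'])
E
```

```text
[ 0.48342068 -0.00258674  0.05881584] [[-0.99744735  0.07105766  0.00704186]
 [ 0.07104849  0.99747167 -0.00154451]
 [-0.00713381 -0.00104025 -0.99997401]]
```

View pics/s2.png

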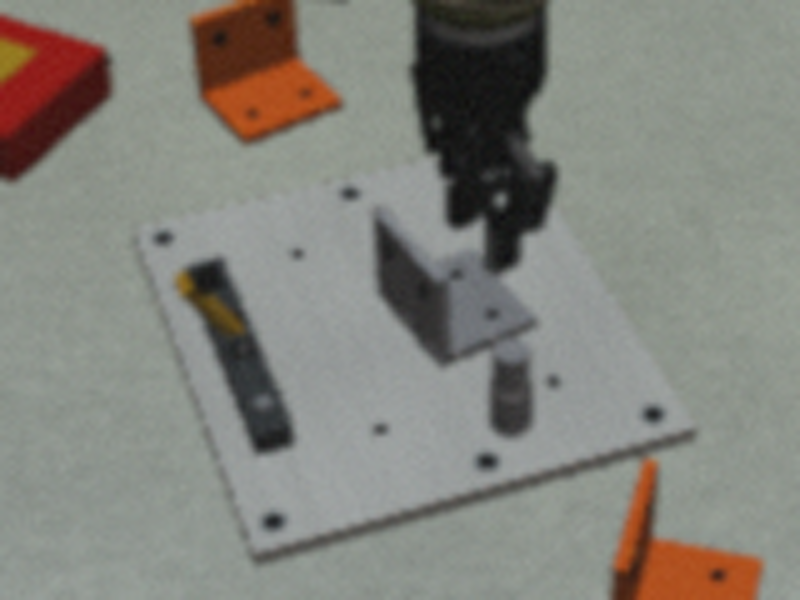

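Gripper is in front of leg B, above leg A, with nothing else touched. Next I'll align it and push.

Call:
move_arm(motion=[[[-0.4,-0.25,-0.05],[0,0,-0.018],0],[[-0.5,0,0],[0,0,0],0],[[-0.4,0,0],[0,0,0],0],[[-0.3,0,0],[0,0,0],0],[[-0.3,0,0],[0,0,0],0],[[-0.3,0,0],[0,0,0],0]])

```text
time_s: 3.85
position: [0.5292, -0.0079, 0.0651]
tool_rot: [[-0.999, 0.039, 0.01], [0.039, 0.999, -0.002], [-0.01, -0.002, -1.0]]
ft_force: [-1.5, -0.3, -0.3]
grip_width: 0.0427
```

```bash
cat > snap.py <<'E'
import sys
from h import *
n=sys.argv[1]
d=imaging.get_image('scene'); cv2.imwrite(f'pics/{n}.png',cv2.resize(d['img'][150:270,150:310],(800,600),interpolation=cv2.INTER_CUBIC))
s=readout.observe();print(s['time_s'],s['position'].round(4),s['tool_rot'].round(3).tolist(),s['ft_force'].round(1))
E
python3 snap.py s3
```

```text
3.9 [ 0.5304 -0.0082  0.0651] [[-0.999, 0.039, 0.011], [0.039, 0.999, -0.003], [-0.012, -0.002, -1.0]] [-0.9 -1.1 -0.2]
```

View pics/s3.png

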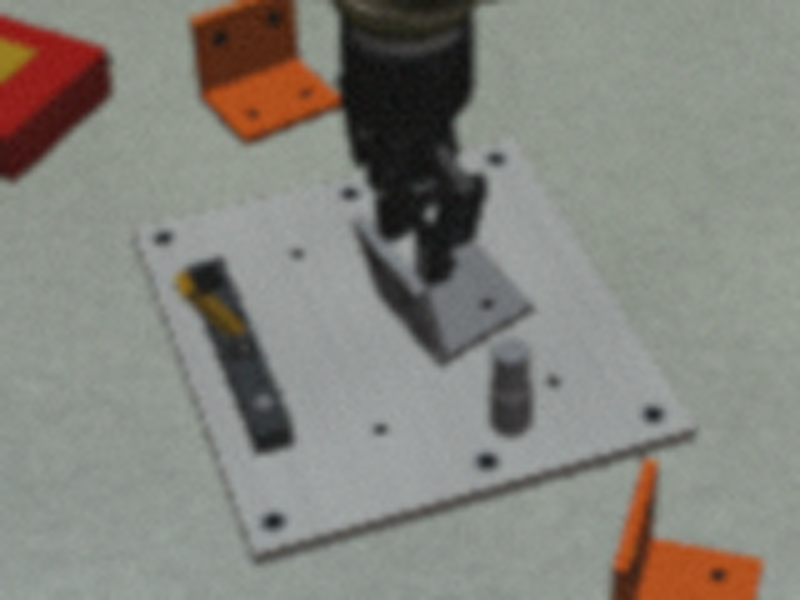

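The angle is tipping over its bend. I'll continue and lower slightly.

Call:
move_arm(motion=[[[-0.35,0,0.25],[0,0,0],0],[[-0.35,0,0.25],[0,0,0],0],[[-0.35,0,0.2],[0,0,0],0],[[-0.35,0,0.1],[0,0,0],0]])

```text
time_s: 4.23
position: [0.5609, -0.0091, 0.0488]
tool_rot: [[-0.999, 0.04, 0.013], [0.04, 0.999, -0.003], [-0.013, -0.002, -1.0]]
ft_force: [-0.2, -0.7, -1.0]
grip_width: 0.0428
```

```bash
python3 snap.py s4
```

```text
4.2833 [ 0.5621 -0.0093  0.0487] [[-0.999, 0.04, 0.014], [0.04, 0.999, -0.003], [-0.014, -0.002, -1.0]] [ 0.1  0.  -0.2]
```

View pics/s4.png

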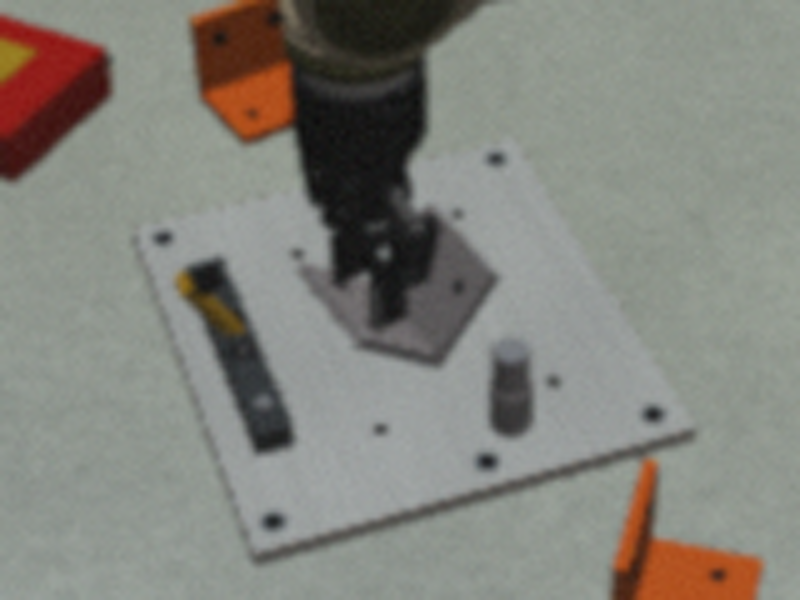

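Call:
move_arm(motion=[[[-0.3,0,-0.1],[0,0,0],0],[[0,0,-0.2],[0,0,0],0],[[0,0,-0.4],[0,0,0],0],[[0,0,-0.7],[0,0,0],0],[[0,0,-0.9],[0,0,0],0],[[0,0,-0.9],[0,0,0],0]])

```text
time_s: 4.78
position: [0.5665, -0.0092, 0.1131]
tool_rot: [[-0.999, 0.04, 0.006], [0.04, 0.999, -0.001], [-0.006, -0.001, -1.0]]
ft_force: [0.2, 0.5, 0.1]
grip_width: 0.0425
```

```bash
python3 snap.py s5
```

```text
4.8333 [ 0.5681 -0.0094  0.117 ] [[-0.999, 0.04, 0.012], [0.04, 0.999, -0.002], [-0.013, -0.002, -1.0]] [ 1.8 -0.4  2.5]
```

View pics/s5.png

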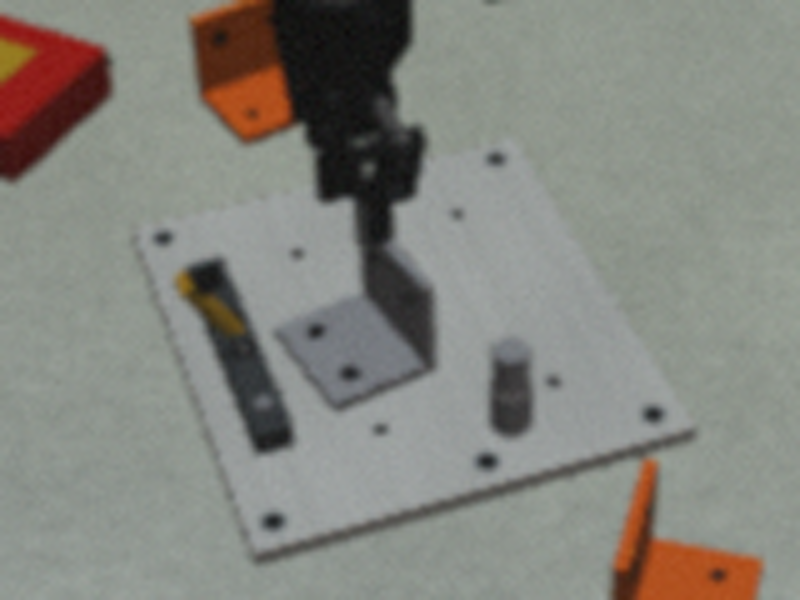

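The angle has tipped: leg B lies flat pointing at the fence, leg A is upright and the socket is untouched. I'll go up and back, turn to the plate's yaw, and look again.

Call:
move_arm(motion=[[[0,0,-0.9],[0,0,0],0],[[0,0,-0.9],[0,0,0],0],[[0.5,0,-0.9],[0,0,0],0],[[0.9,0,-0.9],[0,0,0],0],[[0.9,0,0],[0,0,0.052],0],[[0.9,0,0],[0,0,0.04],0],[[0.9,0,0],[0,0,0],0],[[0.9,0,0],[0,0,0],0],[[0,0,0],[0,0,0],0]])

```text
time_s: 5.58
position: [0.4632, 0.0044, 0.1986]
tool_rot: [[-0.97, 0.241, 0.024], [0.241, 0.971, -0.005], [-0.025, 0.001, -1.0]]
ft_force: [0.2, 0.7, 0.6]
grip_width: 0.0426
```

```bash
cat > wsnap.py <<'E'
import sys,pickle
from h import *
n=sys.argv[1]
d=imaging.get_image('wrist'); cv2.imwrite(f'pics/{n}.png',cv2.resize(d['img'],(800,600),interpolation=cv2.INTER_CUBIC)); pickle.dump(d,open(n+'.pkl','wb'))
s=readout.observe();print(s['time_s'],s['position'].round(4),s['tool_rot'].round(3).tolist(),s['ft_force'].round(1))
E
python3 wsnap.py w6
```

```text
5.6333 [0.4648 0.0039 0.1989] [[-0.97, 0.241, 0.026], [0.241, 0.971, -0.006], [-0.026, 0.0, -1.0]] [ 0.2 -0.5  0.2]
```

View pics/w6.png

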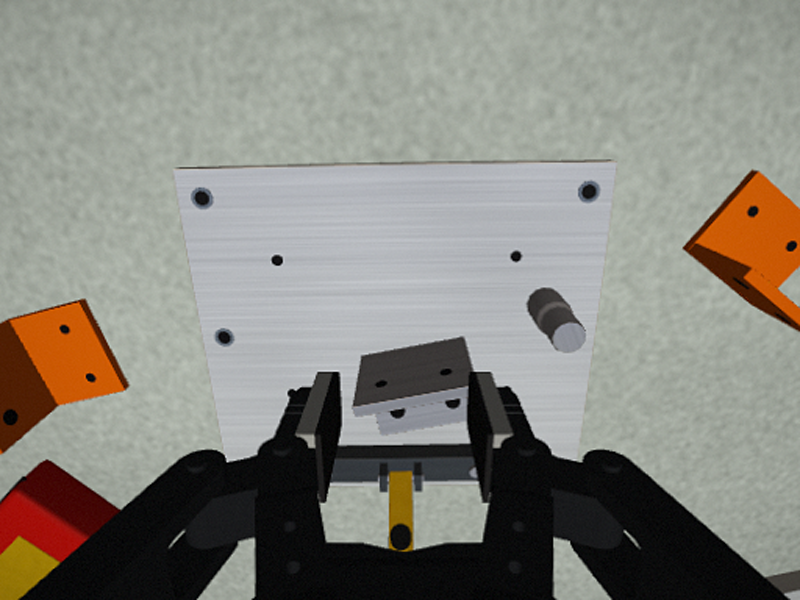

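```bash
cat > loc.py <<'E'
from h import *; import pickle
W=lambda c:(np.array(c,float).reshape(-1,2)+.5)/1.5625-.5
o=np.array([.5251,-.0159]);th=np.radians(-12.9);R=np.array([[np.cos(th),-np.sin(th)],[np.sin(th),np.cos(th)]])
def show(d,n,px,z):
    w=onz(d,W(px),z)[:,:2]; p=(w-o)@R; v=p[-1]-p[0]
    print(n,w.round(4).tolist(),p.round(4).tolist(),'mid',p.mean(0).round(4),'yaw',np.degrees(np.arctan2(-v[0],v[1])).round(2),np.linalg.norm(v).round(4))
E
python3 - <<'E'
from loc import *
d=pickle.load(open('w6.pkl','rb'))
show(d,'plate near',[[176,168],[614,160]],.012)
show(d,'foot',[[361,356],[464,337]],.012)
show(d,'top',[[353,407],[476,386]],.082)
show(d,'fence',[[340,447],[470,447]],.03)
E
```

```text
plate near [[0.3701, -0.131], [0.4357, 0.1553]] [[-0.1254, -0.1468], [-0.1254, 0.147]] mid [-1.254e-01  1.000e-04] yaw -0.01 0.2938
foot [[0.5361, -0.0482], [0.5394, 0.0318]] [[0.018, -0.029], [0.0032, 0.0497]] mid [0.0106 0.0104] yaw 10.58 0.0801
top [[0.5356, -0.0473], [0.5393, 0.031]] [[0.0173, -0.0283], [0.0034, 0.0489]] mid [0.0104 0.0103] yaw 10.2 0.0784
fence [[0.601, -0.0822], [0.6257, 0.0173]] [[0.0888, -0.0477], [0.0907, 0.0548]] mid [0.0897 0.0036] yaw -1.05 0.1025
```

Bracket foot is at plate (10.5, 10.3) mm, yaw 10.4°, width 80 mm, which checks. The gap to the fence is about 20 mm. I'll tilt the fingertips forward about 10° and descend behind leg A.

Call:
move_arm(motion=[[[0,0,0.8],[0,-0.04,-0.009],0],[[0,0,0.8],[0,-0.035,0],0],[[0,0,0.9],[0,0,0],0],[[0,0,0.9],[0,0,0],0],[[0,0,0.9],[0,0,0],0],[[0,0,0.9],[0,0,0],0],[[0,0,0.9],[0,0,0],0],[[0,0,0],[0,0,0],0]])

```text
time_s: 6.3
position: [0.4924, -0.0031, 0.0788]
tool_rot: [[-0.955, 0.221, 0.198], [0.216, 0.975, -0.047], [-0.203, -0.002, -0.979]]
ft_force: [-0.5, -0.3, 0.2]
grip_width: 0.0429
```

```bash
cat > pl.py <<'E'
from loc import *
s=readout.observe();p=s['position'];T=s['tool_rot'];print('plate',((p[:2]-o)@R*1000).round(1),'z',(p[2]*1000).round(1),'yaw',np.degrees(np.arctan2(-T[0,1],T[1,1])).round(2),'zaxis',T[:,2].round(3),'F',s['ft_force'].round(1),'t',s['time_s'])
E
python3 pl.py; python3 snap.py s7
```

```text
plate [-34.8   5.1] z 78.8 yaw -12.79 zaxis [ 0.198 -0.047 -0.979] F [-0.5 -0.3  0.2] t 6.3
6.35 [ 0.4927 -0.0032  0.0802] [[-0.955, 0.221, 0.2], [0.216, 0.975, -0.047], [-0.205, -0.002, -0.979]] [0.8 0.7 0.2]
```

View pics/s7.png

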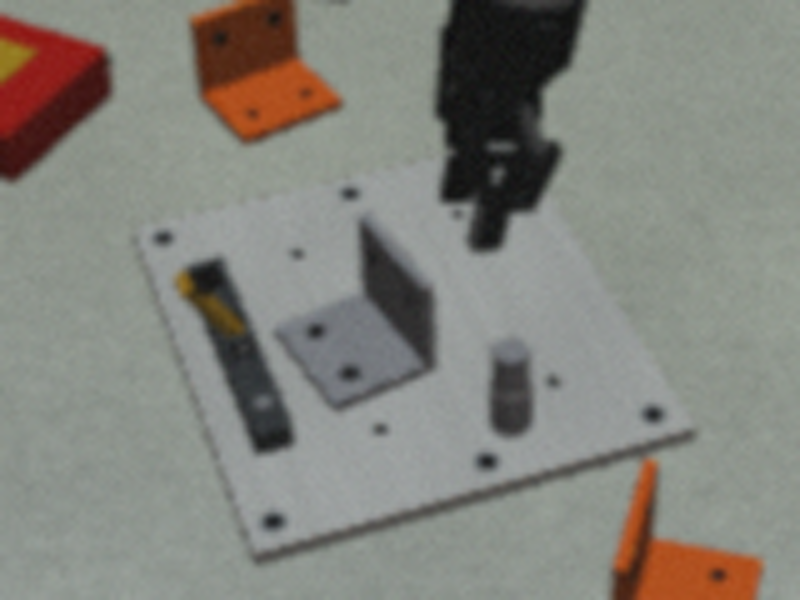

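Call:
move_arm(motion=[[[0.17,0.15,0.8],[0,0,0],0],[[0.17,0.1,0.8],[0,0,0],0],[[0.17,0,0.7],[0,0,0],0],[[0,0,0],[0,0,0],0]])

```text
time_s: 6.68
position: [0.4978, 0.0008, 0.0365]
tool_rot: [[-0.953, 0.221, 0.209], [0.216, 0.975, -0.049], [-0.214, -0.002, -0.977]]
ft_force: [-0.7, -0.7, 0.4]
grip_width: 0.0426
```

```bash
python3 pl.py
```

```text
plate [-30.4  10.2] z 36.5 yaw -12.78 zaxis [ 0.209 -0.049 -0.977] F [-0.7 -0.7  0.4] t 6.6833
```

Call:
move_arm(motion=[[[-0.4,0,0.12],[0,0,0],0],[[-0.4,0,0.1],[0,0,0],0],[[-0.25,0,0.055],[0,0,0],0],[[-0.25,0,0.055],[0,0,0],0],[[-0.25,0,0.055],[0,0,0],0],[[-0.25,0,0.055],[0,0,0],0]])

```text
time_s: 7.18
position: [0.5392, -0.0084, 0.0409]
tool_rot: [[-0.952, 0.221, 0.213], [0.215, 0.975, -0.05], [-0.219, -0.002, -0.976]]
ft_force: [-1.9, 1.2, -1.1]
grip_width: 0.0427
```

```bash
python3 pl.py; python3 snap.py s8
```

```text
plate [12.1 10.4] z 40.9 yaw -12.74 zaxis [ 0.213 -0.05  -0.976] F [-1.9  1.2 -1.1] t 7.1833
7.2333 [ 0.5403 -0.0088  0.0411] [[-0.951, 0.221, 0.215], [0.215, 0.975, -0.051], [-0.221, -0.002, -0.975]] [-0.3  0.1 -0.5]
```

View pics/s8.png

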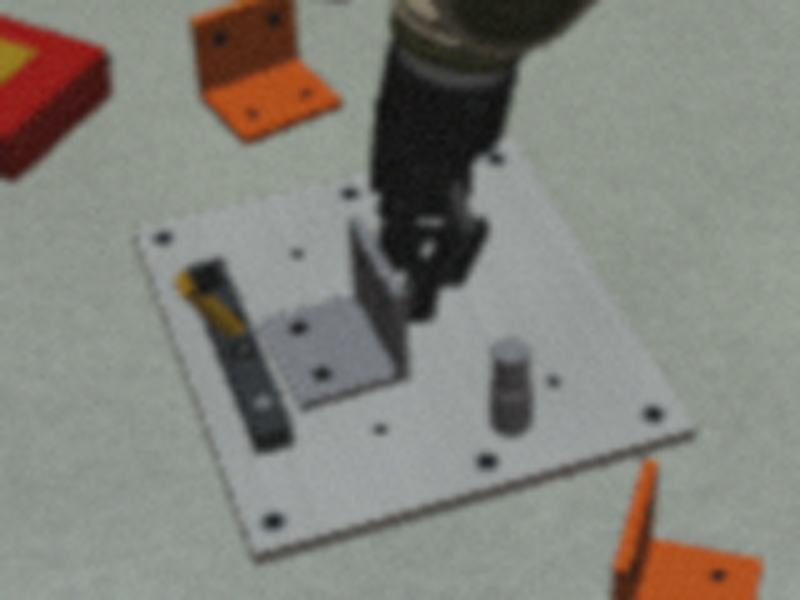

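Angle slid and turned nearly square, with a small gap left to the fence. I'll drop a little and press on in small steps.

Call:
move_arm(motion=[[[0.1,0,0.35],[0,0,0],0],[[-0.2,0,0.15],[0,0,0],0],[[-0.15,0,0.06],[0,0,0],0]])

```text
time_s: 7.48
position: [0.547, -0.0102, 0.0306]
tool_rot: [[-0.952, 0.221, 0.213], [0.215, 0.975, -0.05], [-0.219, -0.002, -0.976]]
ft_force: [-3.7, 0.8, 2.8]
grip_width: 0.0427
```

```bash
python3 pl.py
```

```text
plate [20.  10.4] z 30.6 yaw -12.74 zaxis [ 0.213 -0.05  -0.976] F [-3.7  0.8  2.8] t 7.4833
```

Call:
move_arm(motion=[[[-0.15,0,0.03],[0,0,0],0]])

```text
time_s: 7.57
position: [0.549, -0.0106, 0.03]
tool_rot: [[-0.953, 0.221, 0.21], [0.215, 0.975, -0.049], [-0.216, -0.002, -0.976]]
ft_force: [-19.9, 5.0, 14.0]
grip_width: 0.0427
```

Call:
move_arm(motion=[[[-0.15,0,0.03],[0,0,0],0]])

```text
time_s: 7.65
position: [0.5491, -0.0104, 0.0292]
tool_rot: [[-0.954, 0.22, 0.202], [0.215, 0.975, -0.047], [-0.208, -0.002, -0.978]]
ft_force: [-23.1, 3.2, 15.0]
grip_width: 0.0426
```

```bash
python3 pl.py; python3 snap.py s9
```

```text
plate [22.2 10.7] z 29.2 yaw -12.73 zaxis [ 0.202 -0.047 -0.978] F [-23.1   3.2  15. ] t 7.65
7.7 [ 0.549  -0.0104  0.029 ] [[-0.954, 0.22, 0.201], [0.215, 0.975, -0.047], [-0.207, -0.002, -0.978]] [-15.2   3.3   7.6]
```

View pics/s9.png

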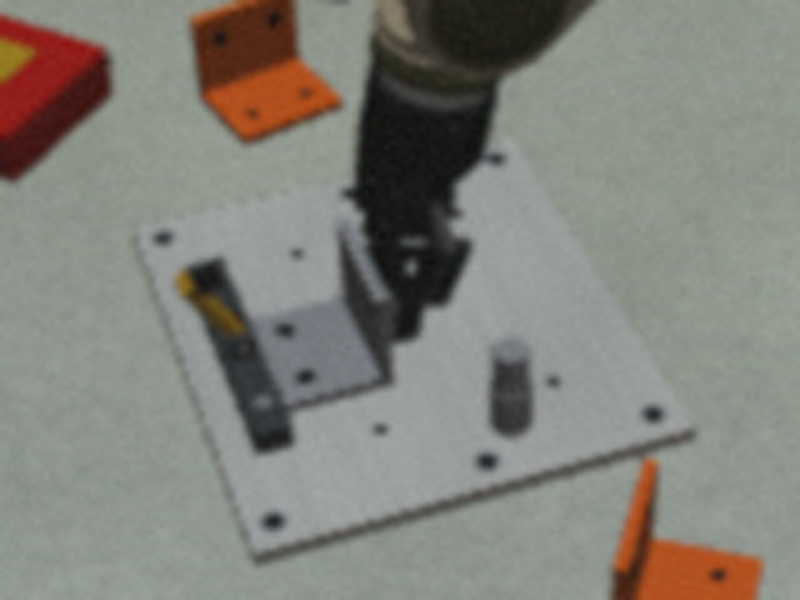

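Force jumped to 23 N with no advance, and the leg's end meets the fence. I'll back off, go up, and check it.

Call:
move_arm(motion=[[[0.3,0,-0.06],[0,0,0],0],[[0.8,0,-0.2],[0,0,0],0],[[0.8,0,-0.2],[0,0,0],0],[[0.5,0,-0.9],[0,0,0],0],[[0.5,0,-0.9],[0,0.045,0],0],[[0,0,-0.95],[0,0.045,0],-1],[[0,0,-0.95],[0,0,0],-1],[[0,0,-0.95],[0,0,0],-1],[[0,0,-0.95],[0,0,0],-1],[[0,0,-0.95],[0,0,0],-1],[[0,0,-0.95],[0,0,0],-1],[[0,0,0],[0,0,0],-1]])

```text
time_s: 8.7
position: [0.4825, 0.0041, 0.1826]
tool_rot: [[-0.975, 0.222, 0.022], [0.222, 0.975, -0.007], [-0.023, -0.002, -1.0]]
ft_force: [0.4, 0.9, 0.6]
grip_width: 0.0003
```

```bash
python3 wsnap.py w10; python3 pl.py;python3 snap.py s10; python3 - <<'E'
from h import *
d=imaging.get_image('top'); cv2.imwrite('pics/t10.png',cv2.resize(d['img'][112:232,210:370],(800,600),interpolation=cv2.INTER_CUBIC))
E
```

```text
8.75 [0.4818 0.0042 0.1809] [[-0.975, 0.222, 0.019], [0.222, 0.975, -0.007], [-0.02, -0.002, -1.0]] [-1.   0.6 -0.7]
plate [-46.7   9.9] z 180.9 yaw -12.85 zaxis [ 0.019 -0.007 -1.   ] F [-1.   0.6 -0.7] t 8.75
8.8 [0.481  0.0044 0.1794] [[-0.975, 0.222, 0.016], [0.222, 0.975, -0.006], [-0.017, -0.002, -1.0]] [ 0.2 -0.6  0.3]
```

View pics/w10.png

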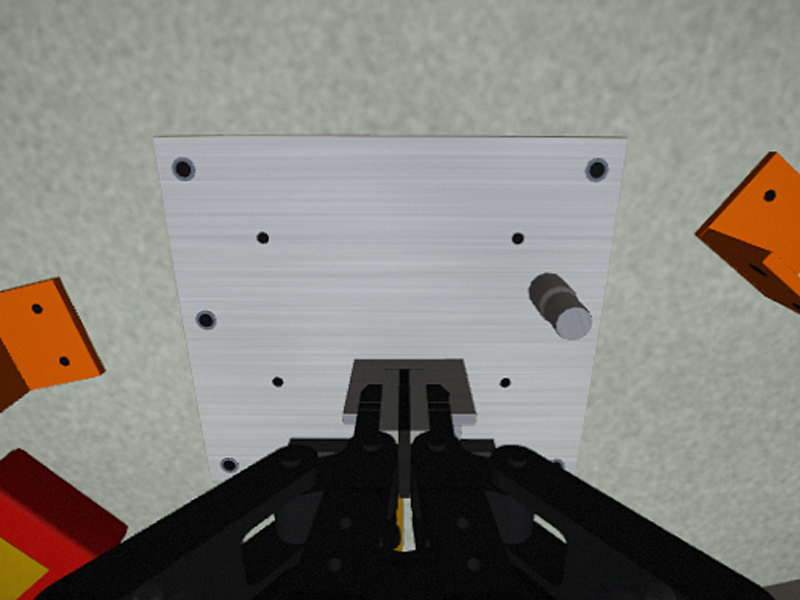

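View pics/t10.png

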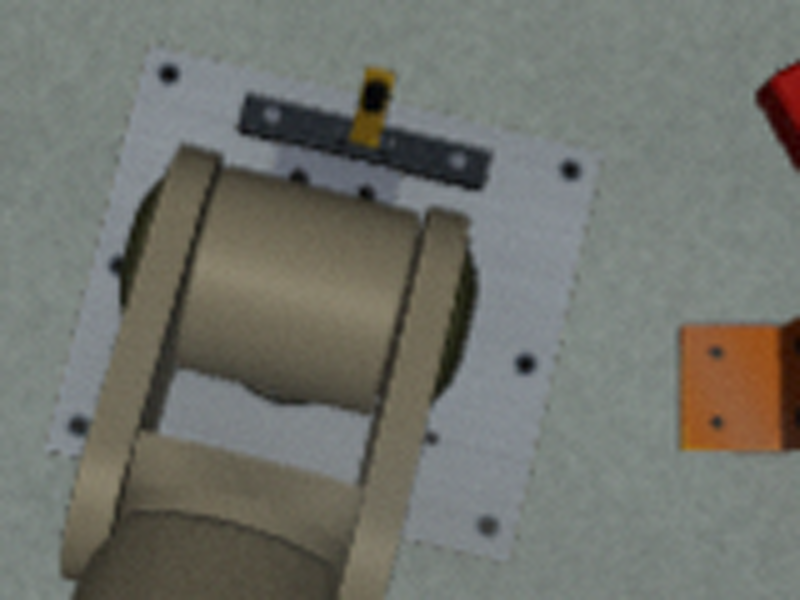

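View pics/s10.png

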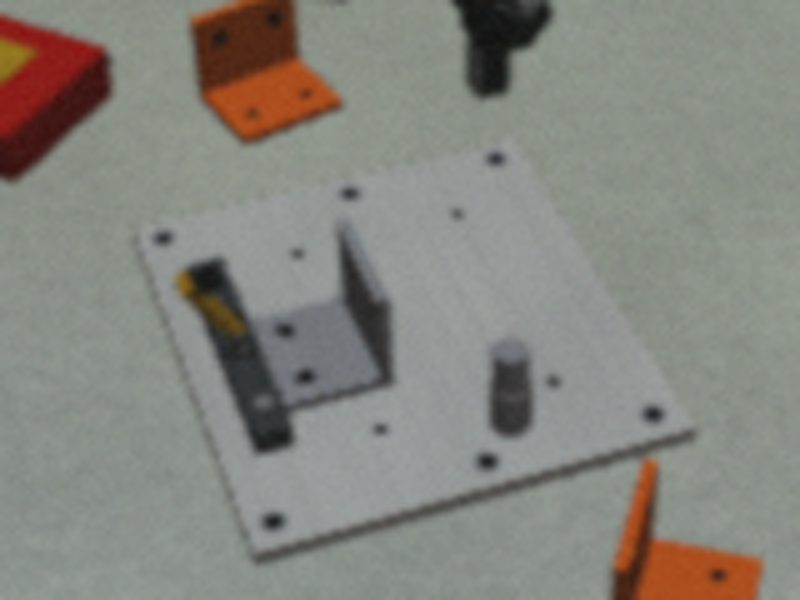

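```bash
python3 - <<'E'
from loc import *
d=pickle.load(open('w10.pkl','rb'))
show(d,'plate near',[[153,136],[628,138]],.012)
show(d,'foot',[[354,360],[463,360]],.012)
show(d,'top',[[343,413],[477,414]],.082)
for p in ([150,0,110],[165,0,110],[135,0,90]):
    p=np.array(p)/1000; print(p,o+R@p[:2])
s=imaging.get_image('scene')
t=imaging.get_image('top')
# strap tip: top crop5 (380,70) ; scene crop (187,283)/5+150
a=(np.array([380,70])+.5)/5-.5+[210,112]; b=(np.array([183,281])+.5)/5-.5+[150,150]
w=tri(t,a,s,b); print('strap end',w,(w[:2]-o)@R)
E
```

```text
plate near [[0.3696, -0.133], [0.4372, 0.1575]] [[-0.1254, -0.1488], [-0.1244, 0.1494]] mid [-0.1249  0.0003] yaw -0.2 0.2982
foot [[0.55, -0.0498], [0.5677, 0.0282]] [[0.0318, -0.0275], [0.0316, 0.0525]] mid [0.0317 0.0125] yaw 0.12 0.0799
top [[0.5483, -0.049], [0.5666, 0.0288]] [[0.03, -0.027], [0.0305, 0.0528]] mid [0.0302 0.0129] yaw -0.38 0.0799
[0.15 0.   0.11] [ 0.67131418 -0.04938752]
[0.165 0.    0.11 ] [ 0.6859356  -0.05273627]
[0.135 0.    0.09 ] [ 0.65669276 -0.04603877]
strap end [ 0.66290115 -0.04562342  0.08789759] [0.14095898 0.00179088]
```

The angle is home: foot x≈30–31.7 mm (30 expected) and yaw within ±0.4°. The strap end is triangulated at plate (141, 2), z 88 mm, which matches an angle of about 2.1. Now I'll go over and behind the strap with shut fingers.

Call:
move_arm(motion=[[[-0.95,-0.25,0],[0,0,0],-1],[[-0.95,-0.25,0],[0,0,0],-1],[[-0.95,0,0],[0,0,0],-1],[[-0.95,0,0],[0,0,0],-1],[[-0.95,0,0],[0,0,0],-1],[[-0.95,0,0],[0,0,0],-1],[[-0.95,0,0],[0,0,0],-1],[[-0.95,0,0],[0,0,0],-1],[[-0.95,0,0],[0,0,0],-1],[[-0.95,0,0],[0,0,0],-1],[[-0.95,0,0],[0,0,0],-1],[[0,0,0],[0,0,0],-1]])

```text
time_s: 9.95
position: [0.6865, -0.0534, 0.1615]
tool_rot: [[-0.975, 0.223, -0.013], [0.223, 0.975, 0.001], [0.013, -0.001, -1.0]]
ft_force: [0.1, -0.3, -0.3]
grip_width: 0.0001
```

```bash
python3 pl.py
```

```text
plate [165.7  -0.6] z 161.5 yaw -12.88 zaxis [-0.013  0.001 -1.   ] F [ 0.1 -0.3 -0.3] t 9.95
```

Call:
move_arm(motion=[[[-0.4,0,0],[0,0,0],-1],[[-0.1,0,0.9],[0,0,0],-1],[[0,0,0.9],[0,0,0],-1],[[0,0,0.9],[0,0,0],-1],[[0,0,0.9],[0,0,0],-1],[[0,0,0.9],[0,0,0],-1],[[0,0,0],[0,0,0],-1]])

```text
time_s: 10.53
position: [0.6922, -0.0549, 0.0586]
tool_rot: [[-0.975, 0.223, -0.024], [0.223, 0.975, 0.004], [0.024, -0.001, -1.0]]
ft_force: [-0.6, -0.3, -0.5]
grip_width: 0.0001
```

```bash
python3 pl.py; python3 snap.py s11
```

```text
plate [171.6  -0.7] z 58.6 yaw -12.89 zaxis [-0.024  0.004 -1.   ] F [-0.6 -0.3 -0.5] t 10.5333
10.5833 [ 0.693  -0.0551  0.0605] [[-0.975, 0.223, -0.022], [0.223, 0.975, 0.004], [0.022, -0.001, -1.0]] [-0.4 -0.6 -0. ]
```

View pics/s11.png

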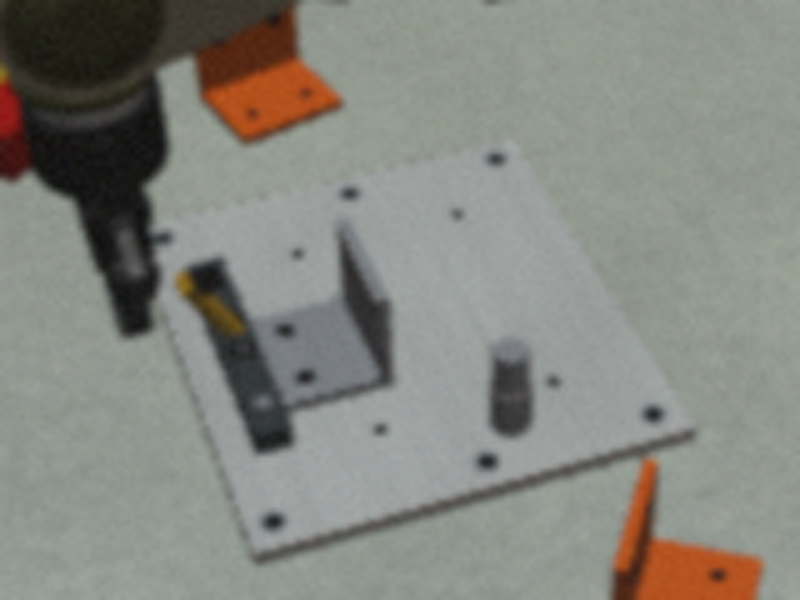

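Shut fingers are behind the strap and clear of it. I'll push towards the robot.

Call:
move_arm(motion=[[[0.4,0.03,-0.3],[0,0,0],-1],[[0.4,0,0],[0,0,0],-1],[[0.4,0,0],[0,0,0],-1],[[0.4,0,0],[0,0,0],-1],[[0.3,0,0],[0,0,0],-1],[[0.3,0,0],[0,0,0],-1]])

```text
time_s: 11.08
position: [0.6508, -0.0449, 0.0725]
tool_rot: [[-0.975, 0.223, -0.015], [0.223, 0.975, 0.002], [0.015, -0.001, -1.0]]
ft_force: [-0.2, -0.3, 0.5]
grip_width: 0.0001
```

```bash
python3 pl.py; python3 snap.py s12
```

```text
plate [129.   -0.2] z 72.5 yaw -12.9 zaxis [-0.015  0.002 -1.   ] F [-0.2 -0.3  0.5] t 11.0833
11.1333 [ 0.6499 -0.0446  0.0726] [[-0.975, 0.223, -0.016], [0.223, 0.975, 0.002], [0.016, -0.001, -1.0]] [ 1.4 -0.1  0.8]
```

View pics/s12.png

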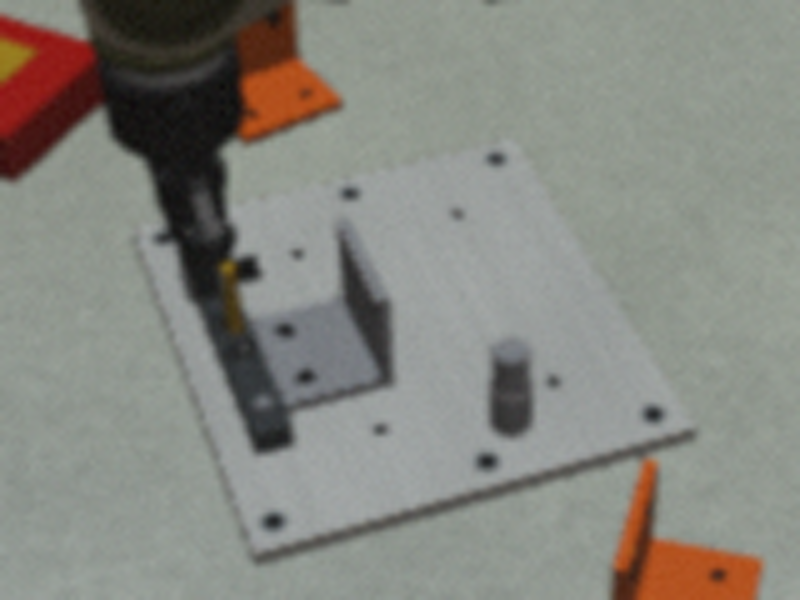

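Strap is about upright. I'll push gently past centre, then withdraw.

Call:
move_arm(motion=[[[0.25,0,0],[0,0,0],-1],[[0.25,0,0],[0,0,0],-1],[[0.2,0,0],[0,0,0],-1],[[0,0,0],[0,0,0],-1],[[0,0,0],[0,0,0],-1]])

```text
time_s: 11.55
position: [0.6352, -0.0412, 0.0739]
tool_rot: [[-0.975, 0.223, -0.014], [0.223, 0.975, 0.002], [0.014, -0.001, -1.0]]
ft_force: [0.5, -0.3, 0.9]
grip_width: 0.0001
```

```bash
python3 pl.py; python3 snap.py s13
```

```text
plate [ 1.13e+02 -1.00e-01] z 73.9 yaw -12.88 zaxis [-0.014  0.002 -1.   ] F [ 0.5 -0.3  0.9] t 11.55
11.6 [ 0.6352 -0.0412  0.0739] [[-0.975, 0.223, -0.014], [0.223, 0.975, 0.002], [0.014, -0.001, -1.0]] [-0.4  0.5 -0.3]
```

View pics/s13.png

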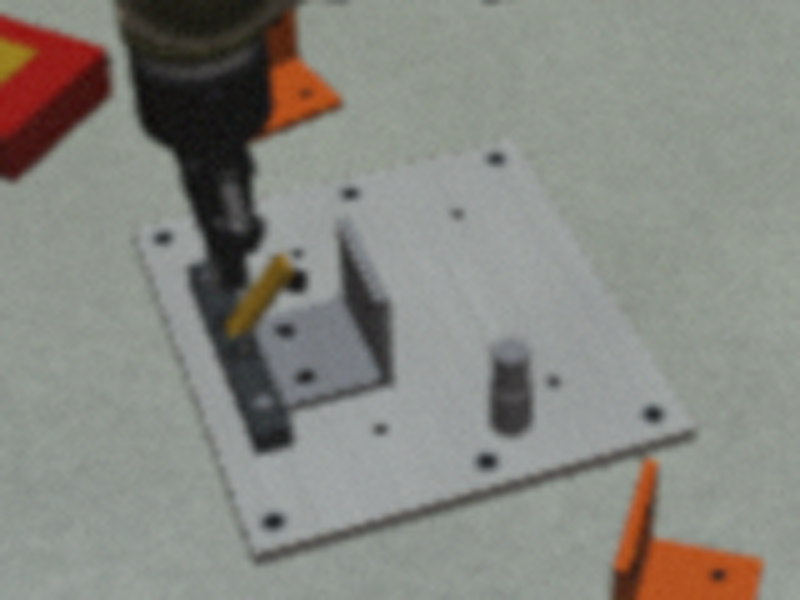

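Strap is past centre and falling onto the leg. I'll lift the tool clear.

Call:
move_arm(motion=[[[-0.3,0,-0.3],[0,0,0],-1],[[0,0,-0.8],[0,0,0],-1],[[0,0,-0.9],[0,0,0],-1],[[0,0,-0.9],[0,0,0],-1],[[0,0,-0.9],[0,0,0],-1],[[0,0,-0.9],[0,0,0],-1],[[0,0,-0.9],[0,0,0],-1],[[0,0,-0.9],[0,0,0],-1],[[0,0.9,0],[0,0,0],-1],[[0,0.9,0],[0,0,0],-1],[[0,0.9,0],[0,0,0],-1],[[0,0.9,0],[0,0,0],-1]])

```text
time_s: 12.6
position: [0.6617, 0.0251, 0.2088]
tool_rot: [[-0.973, 0.229, -0.016], [0.229, 0.973, 0.002], [0.016, -0.002, -1.0]]
ft_force: [-0.7, -0.3, -0.1]
grip_width: 0.0004
```

Call:
move_arm(motion=[[[0.9,0.9,0],[0,0,0],-1],[[0.9,0.9,0],[0,0,0],-1],[[0.9,0.9,0],[0,0,0],-1],[[0.9,0.9,0],[0,0,0],-1],[[0.9,0.9,0],[0,0,0],-1],[[0.9,0.9,0],[0,0,0],-1],[[0.9,0.9,0],[0,0,0],-1],[[0.9,0.9,0],[0,0,0],-1],[[0.9,0.5,0],[0,0,0],-1],[[0,0,0],[0,0,0],-1]])

```text
time_s: 13.43
position: [0.5356, 0.2229, 0.2089]
tool_rot: [[-0.974, 0.228, -0.016], [0.228, 0.974, 0.003], [0.017, -0.001, -1.0]]
ft_force: [0.1, 1.5, 0.3]
grip_width: -0.0001
```

```bash
python3 pl.py; python3 snap.py s14; python3 - <<'E'
from h import *
d=imaging.get_image('top'); cv2.imwrite('pics/t14f.png',d['img']);cv2.imwrite('pics/t14.png',cv2.resize(d['img'][112:232,210:370],(800,600),interpolation=cv2.INTER_CUBIC))
E
```

```text
plate [-43.1 235.1] z 208.9 yaw -13.18 zaxis [-0.016  0.003 -1.   ] F [0.1 1.5 0.3] t 13.4333
13.4833 [0.5368 0.2218 0.2088] [[-0.973, 0.229, -0.016], [0.229, 0.974, 0.002], [0.016, -0.001, -1.0]] [-0.2 -0.4  0. ]
```

View pics/s14.png

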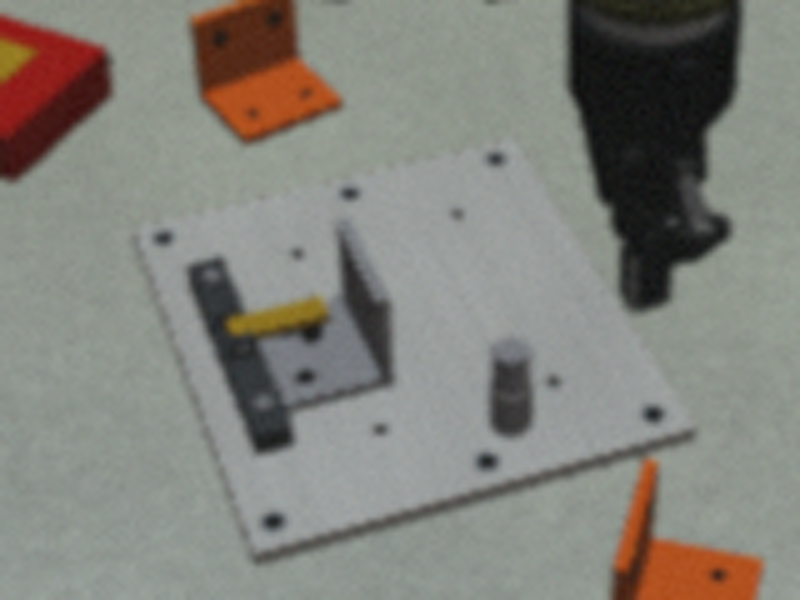

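View pics/t14.png

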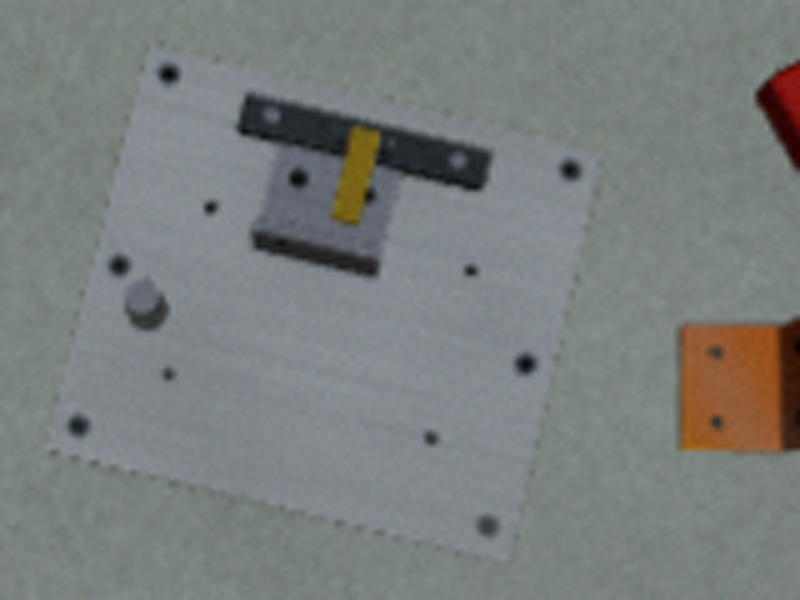

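View pics/t14f.png

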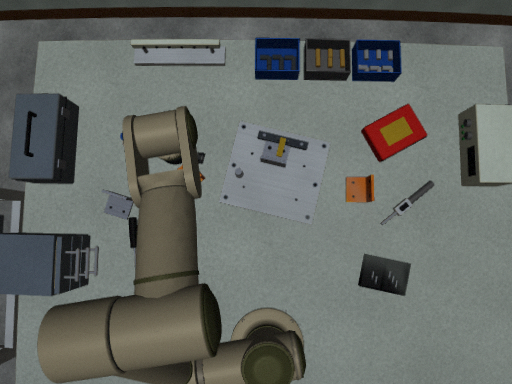

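```bash
python3 - <<'E'
from loc import *
t=imaging.get_image('top')
T=lambda c:(np.array(c,float).reshape(-1,2)+.5)/5-.5+[210,112]
for n,px,z in (('legA top outer',[[378,262],[253,232]],.082),('foot',[[378,276],[253,248]],.012),('fence near top',[[484,190],[238,133]],.03)):
    p=(onz(t,T(px),z)[:,:2]-o)@R; v=p[1]-p[0]; print(n,(p*1000).round(1).tolist(),np.degrees(np.arctan2(-v[0],v[1])).round(2))
print(readout.observe()['qvel'])
E
```

```text
legA top outer [[29.4, -24.4], [29.4, 52.3]] -0.01
foot [[33.0, -27.7], [31.8, 53.4]] 0.89
fence near top [[98.8, -79.4], [97.7, 79.1]] 0.39
[-1.23384666  0.55616782 -0.25503491 -0.01588351  0.06210867  0.13351084]
```

The angle is home and square and the strap is down on the leg, so I'll hand the job in.

```bash
python3 -c "
from rig import job
print(job.close_job())"
```

```text
the job is handed in; nothing more can be done
None
```

The job is done and handed in at about 13.6 s of the 58 s allowed; no verdict came back.

**What I did:**
1. Tipped the angle over its bend with two spread fingertips on leg B.
2. Slid it along the plate with the fingertips low on leg A. The force rose to about 23 N along the push, with no further advance.
3. Backed off, then pushed the strap past upright from behind with shut fingers. It fell onto leg B, and I moved the arm clear.

**Last checks:**
- **Angle position:** the top and wrist cameras put leg A's outer face at plate x ≈ 29–33 mm, where 30 mm means home.
- **Squareness:** its yaw measured within about 0.4° of the fence in the wrist view. In the final top view it was 0.0° at the top edge and 0.9° at the foot edge, which is within pixel error.
- **Strap:** it looks level, with its foot on the flat leg. I judged that from the pictures and did not measure the angle.
- **Other objects:** the socket, case, gauge, spare and right-hand orange angle look unmoved. In the last top view the arm hid most of the flask, the left orange angle and part of the driver. The arm passed above that side with no contact force read.

**Disagreement:** the scene camera's plate origin was 4–7 mm off the top camera's. I used the top and wrist cameras, which agreed within about 1 mm.

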